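# Gauge a planed block and show the gauge's marker to the camera in the mirror

### The job

Lower the height gauge by its black knob onto the wooden block standing under it until its sprung brass foot is pushed in about 6 mm (gently, never all the way in), and leave it there; then take the steel pin of the swivelling mirror and turn it until the fixed camera sees the gauge's orange marker in the middle of the mirror. The mirror springs back if let go, so finish while holding it still at that angle. Leave the blocks, tools and other things on the bench where they are.

Things in the scene. Friction and masses are not known exactly. Their poses are not given: they have to be found in the camera images.
- gauge: height gauge, fixed. Origin on the bench straight below the foot's centre; z up. Steel post (18 mm across, top 247 mm above the bench) 110 mm from the origin along +y, on a dark base 22 mm high (x -55..55, y 70..180 mm). A blue carriage slides on the post; its arm (20 mm wide) reaches from the post to the spindle above the origin.
- carriage (a joint): height of the gauge's carriage in m: it equals the height above the bench of the foot's underside while the foot is not pushed in. Range 0 to 0.12, grows upward. Friction (about 8 N) keeps the carriage where it is left; push or pull the knob to move it.
- foot (a joint): how far the brass foot (disc 20 mm across) is pushed up into the carriage, in m: 0 = free, 0.012 = all the way in. Light spring: about 1 N to start, 0.3 N more per mm. Block height = carriage + foot.
- knob_top (a point): centre of the top face of the black round knob (24 mm across, 30 mm high, upright, on the arm's end above the foot); moves with the carriage, 135 mm above the free foot's underside.
- marker (a point): centre of the orange marker, an upright collar 24 mm across and 20 mm high round the spindle; moves with the carriage, 60 mm above the free foot's underside and on the same vertical line.
- viewer: mirror-and-camera stand, fixed to the bench: an aluminium bar 60 mm wide and 18 mm high (x -40..270 mm). Origin on the bench surface straight below the mirror's upright pivot; z up, x points along the bar to the camera.
- lens (a point): front of the camera's lens, 196 mm from the pivot along the stand's +x and 95 mm above the bench; the camera (grey box 60 x 46 x 46 mm) looks level at the middle of the mirror.
- mirror (a joint): turn of the mirror about its upright pivot, rad, counter-clockwise from above, 0 to 1.35. The pale face (60 mm wide, 53..143 mm above the bench) passes through the pivot. At turn q its normal is 0.10 + q counter-clockwise from the line pivot to lens, and the camera's reflected line of sight 2 x (0.10 + q). A spring pulls it back to 0 (0.03 N m at 0, 0.11 N m at 1.35).
- pin (a point): a point 185 mm above the bench on the axis of the mirror's upright round steel pin (12 mm across, free from 151 to 211 mm above the bench). The pin stands 70 mm from the pivot, straight behind the mirror (opposite to its normal), and moves on that circle. Grip it from above; it may turn in the grip. A teal arm 14 mm wide below it joins it to the mirror.
- sight (a point): the camera's line of sight after the mirror: origin on the pivot, 95 mm above the bench; its x axis is the level direction in which the camera sees via the mirror. The flat yellow pointer low on the stand (about 85 mm long, geared 2:1 to the mirror) points along it. The marker is mid-mirror when it lies on this axis seen from above; its height is right once the gauge is on the block.
- block30: white-primed planed wooden block, 60 x 60 mm and 30 mm high; origin at the centre of its underside, z up. One of three blocks (30, 42, 54 mm); whichever stands under the gauge's foot is the one measured, the other two stand elsewhere on the bench.
- block42: pinkish planed wooden block, 60 x 60 mm and 42 mm high; origin at the centre of its underside, z up. One of three blocks (30, 42, 54 mm); whichever stands under the gauge's foot is the one measured, the other two stand elsewhere on the bench.
- block54: dark planed wooden block, 60 x 60 mm and 54 mm high; origin at the centre of its underside, z up. One of three blocks (30, 42, 54 mm); whichever stands under the gauge's foot is the one measured, the other two stand elsewhere on the bench.
- screwdriver: screwdriver with red handle lying on the bench; leave alone. Origin under its middle.
- hammer: hammer with wooden handle lying on the bench; leave alone. Origin under it.
- glue: white glue bottle with red cap, 60 mm across, 150 mm high; leave alone. Origin at the centre of its underside.
- tin: steel tin, 74 mm across, 70 mm high; leave alone. Origin at the centre of its underside.
- clamp: bar clamp, 260 mm long, lying flat along its y, red grip; leave alone. Origin under the middle of its bar.
Mind the look-alikes: they are no part of the job. There is more than one size of the block54; the one meant has the size given above.

How it is judged:
By the outcome, as a careful person would: the job done as asked, in the order asked, and still so for the second after the job is handed in, while the arm keeps its last pose, push and grip.
It also fails if it takes over 48 s, if anything falls off the work surface, if the arm or the gripper's body presses on something with over 40 N, if the wrist force passes 120 N, or if a joint passes its speed limit or range.

### The arm

A 6-joint arm with a two-finger parallel gripper is mounted at the origin on the work surface. World frame = base frame: x ahead of the robot, y to its left, z up, the work surface at z = 0. Lengths are in mm, angles in rad, forces in N, time in s.
With the tool pointing down it reaches from about 325 to 1000 mm from the base axis. Payload 5.1 kg.
Tool frame: the origin (TCP) lies midway between the tips of the shut fingers; the grasp point (between the pads) lies 19 mm behind it (r.grip_point_offset is the distance from the TCP to the grasp point, in mm); z points along the fingers, y is the line along which they close (so a half turn about z gives the same grasp; the last joint's range is limited). The gripper opens to 85 mm and grips with 20 to 120 N. Pads are 22 mm wide; open, the fingers measure 114 mm over their backs; the gripper's body (76 mm by 85 mm) begins 54 mm behind the grasp point. The pads swing forward as they close: fully open they stand 13 mm farther back than shut.
Start: joints at [-1.368, 0.124, 1.65, -0, 1.367, -0.083], TCP at [183.219, -623.631, 231.322] pointing down, gripper open.
Joint ranges: [-2.61, 2.61], [-1.02, 2.33], [0.03, 2.71], [-1.35, 4.49], [0.32, 2.68], [-2.91, 2.91]. Speed limits (rad/s): [2.57, 2.57, 3.14, 3.14, 3.14, 3.14].

### API

Orientations are given as a unit quaternion [w, x, y, z].
In Python, from station import monitor, imaging, r gives the robot as it stands. The module is installed in compiled form; this text tells all that it offers.
- The arm moves only by the tool play_rows, never from a script. Its argument "series" is a list of rows, each a list of 3 entries, a list of its own where there are three numbers: the shift along the tool's x, y, z in cm, then the turn, a rotation vector about the tool's x, y, z in degrees, then the closure in counts, from 0 (fully open) to 255 (shut). A call has 1 to 5 rows; each row shifts and turns the commanded pose from where the row before left it, along the tool's axes as they then stand; what a row does not reach is not made up. A row lasts 1/12 s, in which the tool goes at most 41.7 mm and 7.16 degrees, less where a joint would pass 70% of its speed; a pose out of reach is approached as far as the arm can. A call with a gripper value outside its range is refused whole. The fingers move at their own pace and stop on an object; the grip force is fixed at half the most. Time passes only in rows, so rows that do not move let the fingers close. It gives the time, the measured TCP pose, the force, the opening and the grip force at its end, in the units of the state.
- monitor.state(): the state, without advancing time (a new reading comes with each control period).
- imaging.capture(name): name is "scene" or "top" or "wrist"; returns the picture (384x512x3 uint8, blue, green, red); there is no depth.
- imaging.camera_model(name): a dict with "vfov" (degrees; the focal length in pixels is half the picture's height over the tangent of half this angle, whatever the lens; pixels are square), "cx", "cy" (the principal point, pixels), "R" (3x3) and "t" (3): a world point X has camera coordinates R X + t. Camera axes: x right, y down, z forward; pixel columns grow to the right and rows downward; lengths in mm; the calibration is good to about 2 mm. The wrist camera is an equidistant fisheye: a pixel r from the principal point sees the ray r / f radians off the axis. A picture is of the moment at which its call begins: read the wrist's pose just before it. camera_model takes no time and is no camera call; for the wrist camera it gives the pose at the moment of the call.
- r.close_job(): hands the job in; it is judged then, once.
Trained networks look in the newest picture that a camera, given by its name, has taken for a name from the list of things; names that differ only in an ending like _2 or _b are one class to them, and where a whole thing is asked for, a point or a joint stands for the part that bears it (a point fixed in the world has none). Each returns a list of dicts, best first, with "score" (0 to 1); they miss things now and then, are a little off and sometimes report something else, mostly with a low value. They report only what shows in the picture. A call takes as long as a camera call. They do not tell look-alikes from the thing itself.
- imaging.look_for(camera, query): "box" ([centre column, centre row, width, height] as shares, 0 to 1, of the picture: columns of its width, rows of its height, round what is visible of it).
- imaging.masks_of(camera, query): "region" (384x512 bool, what is visible of it) and "box" ([centre column, centre row, width, height] as shares, 0 to 1, of the picture: columns of its width, rows of its height, round what is visible of it).
- imaging.pinpoint(camera, query): "centre" ([row, column] as shares, 0 to 1, of the picture: columns of its width, rows of its height: a listed point, or the origin of a listed thing).
The state is a dict: "clock": time; "qpos": joint angles; "joint_velocities": joint speeds; "effort": joint torques, N m; "position": TCP position; "tool_rot": TCP orientation; "wrist_force": force on the tool from outside, world axes, zero at the start; "moment": the same for the moment, N m; "opening": finger opening in mm; "grip_force": force on a finger pad.
Only numpy, scipy, OpenCV 4.12 (cv2) and the standard library are available. Lean on these libraries where they do the work, as an engineer would, in place of code of your own. Each camera call takes 0.05 s, during which the arm holds its last target. There are 200 camera calls.

## Working session

There is one attempt and no reset: what is moved stays moved. The work goes in short steps, Python scripts to look and compute and a tool call to move; the robot and the scene stay as the last step left them, time stands still between calls to the robot, and variables do not carry over. Pictures are saved under pics/ and viewed, at most 10 in all, crops included, and the job is handed in when it is done.

Besides the shell and the picture viewer there is one more tool, called after "Call:" by a JSON object that holds its "api" and its "payload", one argument or row to a line. play_rows: Moves the arm, as the interface text tells. Its arguments: {"type":"object","properties":{"series":{"type":"array"}},"required":["series"]}

```bash
mkdir -p pics; ls; python3 - <<'E'
from station import monitor, imaging, r
import cv2,numpy as np
s=monitor.state();print(s)
for c in("scene","top"):
    im=imaging.capture(c);cv2.imwrite(f"pics/{c}0.png",cv2.resize(im,(800,600)))
    print(c,imaging.camera_model(c))
    for q in("knob_top","marker","gauge","viewer","lens","pin"):
        print(q,[(round(d["score"],2),np.round(np.array(d["centre"])*[384,512],1).tolist()) for d in imaging.pinpoint(c,q)[:3]])
E
```

```text
pics
{'clock': 0.0, 'qpos': array([-1.36761158e+00,  1.24517327e-01,  1.65165623e+00,  1.03564995e-05,
        1.36753983e+00, -8.25909668e-02]), 'joint_velocities': array([ 1.65260481e-03, -2.33016602e-04,  3.79802739e-05, -6.25259544e-05,
        1.79681403e-04,  3.63674376e-04]), 'effort': array([-1.12807167e-03, -4.23618615e+01, -3.65448511e+01, -3.29853776e-05,
        7.07778512e-03, -1.90283833e-05]), 'position': array([ 183.09232472, -623.04069067,  230.05563279]), 'tool_rot': array([-1.05874891e-03,  9.89808480e-01,  1.42401010e-01, -5.88369723e-05]), 'wrist_force': array([0.72132495, 0.87043576, 0.05035722]), 'moment': array([-0.029399  , -0.0383079 ,  0.02298715]), 'grip_force': 0.0, 'opening': 85.4652057173852}
scene {'vfov': 42.22876378740217, 'cx': 256.41869102743834, 'cy': 188.89189008102196, 'R': array([[ 0.84165088,  0.53974382,  0.0173322 ],
       [ 0.3162173 , -0.46656897, -0.82602664],
       [-0.43775611,  0.70070679, -0.56336452]]), 't': array([-485.4629733,  -69.9050257, 1748.5007826])}
knob_top [(0.76, [129.6, 275.5])]
marker [(0.75, [152.7, 271.0]), (0.57, [164.7, 253.8])]
gauge [(0.89, [196.0, 272.1]), (0.28, [152.5, 269.9])]
viewer [(0.94, [242.1, 232.3])]
lens [(0.74, [240.9, 297.8])]
pin [(0.82, [184.1, 212.0])]
top {'vfov': 47.644650372255654, 'cx': 259.8463567090993, 'cy': 195.8699211156426, 'R': array([[ 4.99627129e-05, -9.99642534e-01, -2.67357813e-02],
       [-9.95169070e-01,  2.57510760e-03, -9.81422013e-02],
       [ 9.81759663e-02,  2.66115260e-02, -9.94813202e-01]]), 't': array([  23.09591481,  563.24462403, 1506.52861956])}
knob_top [(0.6, [199.5, 217.5]), (0.48, [206.1, 222.3])]
marker [(0.82, [202.7, 223.3])]
gauge [(0.71, [207.0, 222.4])]
viewer [(0.58, [198.4, 290.2])]
lens [(0.72, [136.8, 292.0])]
pin [(0.62, [214.3, 298.0])]
```

View pics/scene0.png

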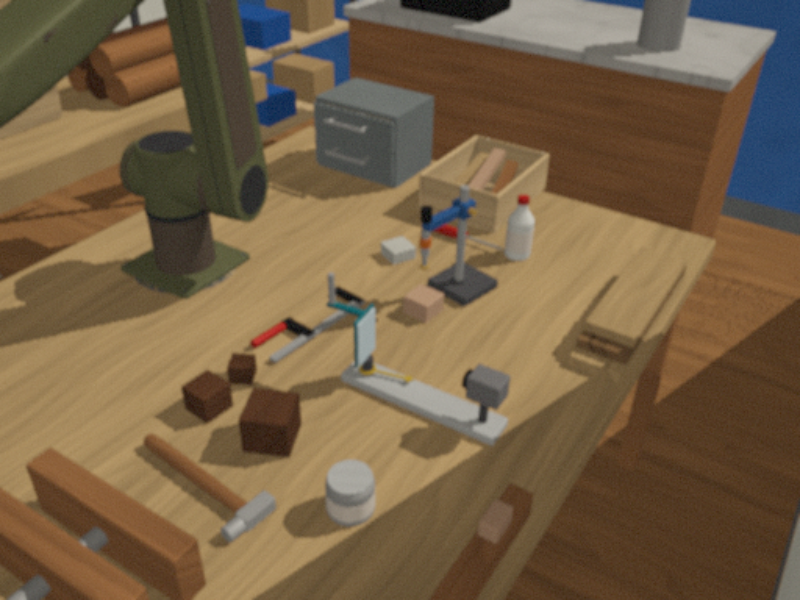

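View pics/top0.png

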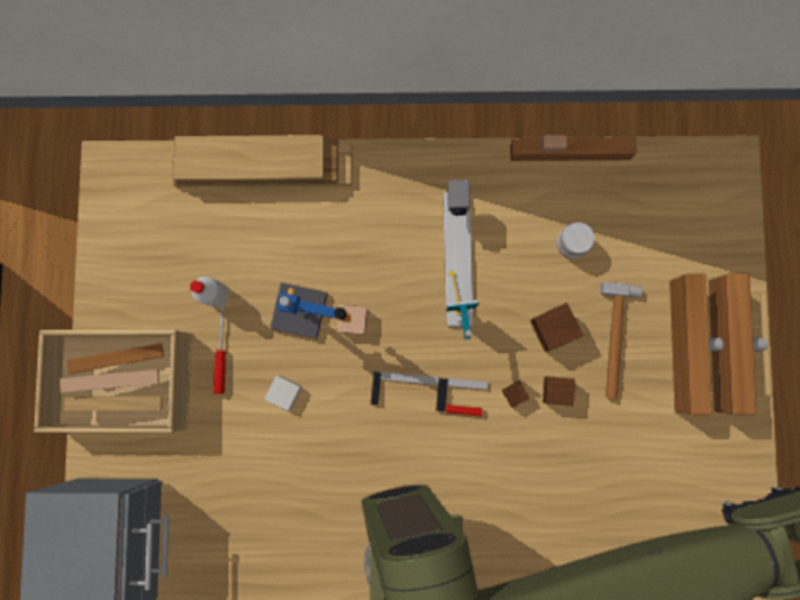

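```bash
cat > h.py <<'E'
import numpy as np
from scipy.optimize import least_squares
from scipy.spatial.transform import Rotation as Ro
from station import monitor, imaging, r
C={c:imaging.camera_model(c) for c in("scene","top")}
def proj(c,X):
    m=C[c];f=192/np.tan(np.radians(m["vfov"]/2));p=m["R"]@np.asarray(X,float)+m["t"]
    return np.array([m["cy"]+f*p[1]/p[2],m["cx"]+f*p[0]/p[2]])   # row,col
def ray(c,rc,z):
    m=C[c];f=192/np.tan(np.radians(m["vfov"]/2))
    d=m["R"].T@np.array([(rc[1]-m["cx"])/f,(rc[0]-m["cy"])/f,1]);o=-m["R"].T@m["t"]
    return o+d*(z-o[2])/d[2]
def tri(obs,x0=(500,0,100)):
    s=least_squares(lambda X:np.concatenate([proj(c,X)-rc for c,rc in obs]),x0)
    return s.x,np.sqrt((s.fun**2).mean())
E
python3 - <<'E'
from h import *
print("knob",tri([("scene",(129.6,275.5)),("top",(199.5,217.5))]))
print("marker",tri([("scene",(152.7,271.)),("top",(202.7,223.3))]))
print("lens",tri([("scene",(240.9,297.8)),("top",(136.8,292))]))
print("pin",tri([("scene",(184.1,212)),("top",(214.3,298))]))
for c,g,v,l,p in(("scene",(196,272.1),(242.1,232.3),(240.9,297.8),(184.1,212)),("top",(207,222.4),(198.4,290.2),(136.8,292),(214.3,298))):
    print(c,"gauge",ray(c,g,0),"viewer",ray(c,v,0),"lens",ray(c,l,95),"pin",ray(c,p,185))
E
```

```text
knob (array([536.29584222, 148.35590278, 249.16754055]), np.float64(1.5468928205683796))
marker (array([531.63974935, 138.33513837, 173.56562409]), np.float64(1.1402510747982308))
lens (array([760.25563247, -88.98784361,  91.78728402]), np.float64(0.11550085694815011))
pin (array([ 491.37881988, -101.07210654,  176.37842317]), np.float64(0.4478704888510666))
scene gauge [5.33862878e+02 1.62102880e+02 1.13686838e-13] viewer [ 558.42964153 -100.21791282    0.        ] lens [762.17977241 -92.16948039  95.        ] pin [ 500.60609281 -110.22841129  185.        ]
top gauge [526.20442705 157.7166748    0.        ] viewer [556.64317526 -85.71855849   0.        ] lens [758.95972398 -89.17621751  95.        ] pin [ 489.21991985 -101.86958872  185.        ]
```

The scene picture shows the knob at (427,215), the marker at (425,243), the post at (460,240), and a pinkish block at (424,303) under the foot. The mirror is at (365,337), its pin at (332,288) and the camera at (487,385).

Look-alikes:
- **Knob:** the clamp's black jaws at (350,297) and (298,327), and the lens at (470,380).
- **Pin:** the gauge post at (460,240) and the clamp bar at (310,335).
- **Block:** white at (398,250), dark at (207,395), (242,368) and (270,420).

I choose the knob on the blue arm's end and the pin on the teal arm. Next I move across high for a closer wrist view.

Call:
{"api": "play_rows", "payload": {
  "series": [
    [[2.0,-2.3,-2.6],[0,0,0],0],
    [[2.0,-2.3,-2.6],[0,0,0],0],
    [[2.0,-2.3,-2.6],[0,0,0],0],
    [[2.0,-2.3,-2.6],[0,0,0],0],
    [[2.0,-2.3,-2.6],[0,0,0],0]
  ]
}}

```text
clock: 1.12
position: [247.0, -483.7, 362.6]
tool_rot: [0.0, 0.99, 0.142, 0.0]
wrist_force: [1.4, -0.4, 0.1]
opening: 85.5
grip_force: 0.0
```

Call:
{"api": "play_rows", "payload": {
  "series": [
    [[2.6,-3.0,-0.6],[0,0,0],0],
    [[2.6,-3.0,-0.6],[0,0,0],0],
    [[2.6,-3.0,-0.6],[0,0,0],0],
    [[2.6,-3.0,-0.6],[0,0,0],0],
    [[2.6,-3.0,-0.6],[0,0,0],0]
  ]
}}

```text
clock: 1.53
position: [329.4, -302.7, 391.9]
tool_rot: [0.0, 0.99, 0.142, 0.0]
wrist_force: [0.8, 0.2, 0.2]
opening: 85.5
grip_force: 0.0
```

Call:
{"api": "play_rows", "payload": {
  "series": [
    [[2.6,-3.0,0],[0,0,0],0],
    [[2.6,-3.0,0],[0,0,0],0],
    [[2.6,-3.0,0],[0,0,0],0],
    [[2.6,-3.0,0],[0,0,0],0],
    [[2.6,-3.0,0],[0,0,0],0]
  ]
}}

```text
clock: 1.95
position: [411.9, -122.1, 391.8]
tool_rot: [0.0, 0.99, 0.142, 0.001]
wrist_force: [0.4, -0.3, 0.2]
opening: 85.8
grip_force: 0.0
```

```bash
cat >> h.py <<'E'
import json,os,cv2
def wproj(m,X):
    f=192/np.tan(np.radians(m["vfov"]/2));p=np.array(m["R"])@np.asarray(X,float)+np.array(m["t"])
    th=np.arctan2(np.hypot(p[0],p[1]),p[2]);k=f*th/np.hypot(p[0],p[1])
    return np.array([m["cy"]+k*p[1],m["cx"]+k*p[0]])
def wray(m,rc,z):
    f=192/np.tan(np.radians(m["vfov"]/2));u=np.array([rc[1]-m["cx"],rc[0]-m["cy"]])/f
    th=np.hypot(*u);d=np.array(m["R"]).T@np.array([*(u/th*np.sin(th)),np.cos(th)]);o=-np.array(m["R"]).T@np.array(m["t"])
    return o+d*(z-o[2])/d[2]
def wlook(tag,qs):
    m={k:np.asarray(v).tolist() for k,v in imaging.camera_model("wrist").items()}
    im=imaging.capture("wrist");cv2.imwrite(f"pics/{tag}.png",im);o={"m":m}
    for q in qs:
        o[q]=[(round(d["score"],2),(np.array(d["centre"])*[384,512]).tolist()) for d in imaging.pinpoint("wrist",q)[:2]]
    json.dump(o,open(f"{tag}.json","w"));return o
E
python3 - <<'E'
from h import *
o=wlook("w1",["pin","viewer","lens","knob_top","marker","gauge","block42"])
Z=dict(pin=185,viewer=0,lens=95,knob_top=249,marker=174,gauge=0,block42=0)
m=o["m"];print("cam",-np.array(m["R"]).T@m["t"],np.array(m["R"])[2],m["vfov"])
for q in Z:
    for s,c in o[q]: print(q,s,np.round(c),np.round(wray(m,c,Z[q]),1))
E
```

```text
cam [ 478.92985653 -101.64669688  533.47250372] [-0.26632821 -0.0793395  -0.96061154] 65.70646984690485
pin 0.92 [100. 258.] [ 492.5 -103.3  185. ]
pin 0.31 [10. 25.] [557.5 271.6 185. ]
viewer 0.59 [ 65. 264.] [564.  -96.7   0. ]
knob_top 0.66 [21. 59.] [530.8 137.8 249. ]
marker 0.93 [32. 88.] [532.4 143.9 174. ]
block42 0.85 [130. 368.] [ 511.7 -315.2    0. ]
block42 0.8 [194. 343.] [ 380.6 -310.3    0. ]
```

View pics/w1.png

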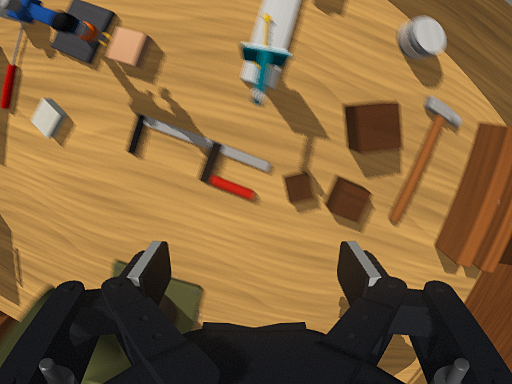

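The wrist picture shows the knob at about (63,21), the orange marker at (92,33), the pinkish block at (128,45) just beneath it, and the pin on the teal arm at (258,98). The choice of knob, pin and block is confirmed. I move on over the gauge.

Call:
{"api": "play_rows", "payload": {
  "series": [
    [[2.1,-3.6,0],[0,0,0],0],
    [[2.1,-3.6,0],[0,0,0],0],
    [[2.1,-3.6,0],[0,0,0],0],
    [[2.1,-3.6,0],[0,0,0],0],
    [[2.1,-3.6,0],[0,0,0],0]
  ]
}}

```text
clock: 2.77
position: [461.9, 78.6, 391.5]
tool_rot: [0.0, 0.99, 0.141, 0.0]
wrist_force: [0.6, 0.2, 1.0]
opening: 85.4
grip_force: 0.0
```

Call:
{"api": "play_rows", "payload": {
  "series": [
    [[2.1,-3.6,0],[0,0,0],0],
    [[0,0,0],[0,0,0],0]
  ]
}}

```text
clock: 2.93
position: [472.2, 122.9, 390.6]
tool_rot: [-0.001, 0.989, 0.145, -0.0]
wrist_force: [-0.1, -0.3, -0.7]
opening: 85.6
grip_force: 0.0
```

```bash
python3 - <<'E'
from h import *
o=wlook("w2",["knob_top","marker","gauge","block42"])
print(monitor.state()["position"])
Z=dict(knob_top=249,marker=174,gauge=0,block42=0)
m=o["m"];print("cam",-np.array(m["R"]).T@m["t"])
for q in Z:
    for s,c in o[q]: print(q,s,np.round(c),np.round(wray(m,c,Z[q]),1))
for q in("knob_top","marker"):
  m1=json.load(open("w1.json")); obs={"knob_top":((129.6,275.5),(199.5,217.5)),"marker":((152.7,271.),(202.7,223.3))}[q]
  f=lambda X:np.concatenate([proj("scene",X)-obs[0],proj("top",X)-obs[1],wproj(m,X)-o[q][0][1],wproj(m1["m"],X)-m1[q][0][1]])
  s=least_squares(f,(530,145,200),loss="soft_l1");print(q,s.x,np.round(s.fun,1))
E
```

```text
[471.7674039  117.02286738 391.35614216]
cam [539.58226615 143.21455205 532.15065152]
knob_top 0.68 [116. 247.] [532.2 148.7 249. ]
block42 0.78 [195. 449.] [ 511.1 -309.7    0. ]
block42 0.72 [110. 255.] [539.8 142.9   0. ]
knob_top [532.44364651 148.57112518 237.82563912] [ 3.3 -3.4 -0.2 -0.9 -0.4  0.5  0.3 -1. ]Traceback (most recent call last):
  File "<stdin>", line 11, in <module>
    return func(*args, **kwargs)
    vector_fun = VectorFunction(
        fun_wrapped,
    ...<6 lines>...
        workers=workers
    )
    self._update_fun()
    ~~~~~~~~~~~~~~~~^^
    self.f = self.fun_wrapped(xp_copy(self.x))
             ~~~~~~~~~~~~~~~~^^^^^^^^^^^^^^^^^
    return np.atleast_1d(self.fun(x))
                         ~~~~~~~~^^^
    return self.f(x, *self.args, **self.kwargs)
           ~~~~~~^^^^^^^^^^^^^^^^^^^^^^^^^^^^^^
  File "<stdin>", line 10, in <lambda>
IndexError: list index out of range
```

View pics/w2.png

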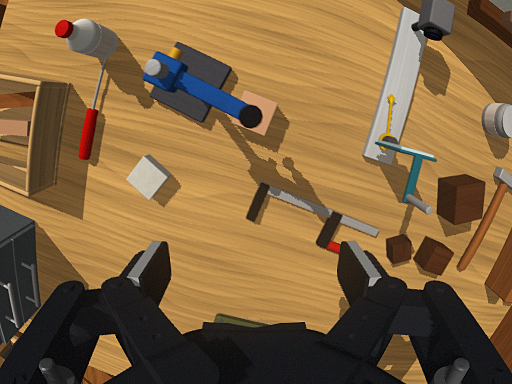

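Picture w2 shows the knob at (250,116), nearly straight below the camera, with the pinkish block beneath it. So the gauge axis is near (532,148.7). I shut the fingers and come over the knob.

Call:
{"api": "play_rows", "payload": {
  "series": [
    [[2.2,-0.4,1.5],[0,0,0],255],
    [[2.2,-0.5,1.5],[0,0,0],255],
    [[2.2,-0.4,1.5],[0,0,0],255],
    [[0,0,2.5],[0,0,0],255],
    [[0,0,2.0],[0,0,0],255]
  ]
}}

```text
clock: 3.6
position: [532.1, 148.0, 299.9]
tool_rot: [0.0, 0.99, 0.141, -0.0]
wrist_force: [-0.5, -0.3, -0.3]
opening: 25.4
grip_force: 0.0
```

Call:
{"api": "play_rows", "payload": {
  "series": [
    [[0,0,2.0],[0,0,0],255],
    [[0,0,0.5],[0,0,0],255],
    [[0,0,0],[0,0,0],255]
  ]
}}

```text
clock: 3.85
position: [530.5, 148.0, 274.4]
tool_rot: [0.0, 0.99, 0.141, -0.002]
wrist_force: [0.7, -0.1, 0.4]
opening: -0.3
grip_force: 0.0
```

```bash
python3 - <<'E'
from h import *
m1=json.load(open("w2.json"))["m"]
p=wray(m1,(68,155),247);print("post",p,"knob",wray(m1,(116,250),245))
s=monitor.state();print(s["position"],s["wrist_force"],s["opening"])
imaging.capture("top")
print([np.array(d["centre"])*[384,512] for d in imaging.pinpoint("top","knob_top")])
im=imaging.capture("scene")
cv2.imwrite("pics/s1.png",cv2.resize(im[90:220,200:370],None,fx=4,fy=4,interpolation=cv2.INTER_CUBIC))
E
```

```text
post [555.22445104 249.07203643 247.        ] knob [532.92159969 145.63049227 245.        ]
[530.50505006 148.01206196 274.39794275] [ 0.65014481 -0.09368123  0.37567222] -0.29913352229024026
[]
```

View pics/s1.png

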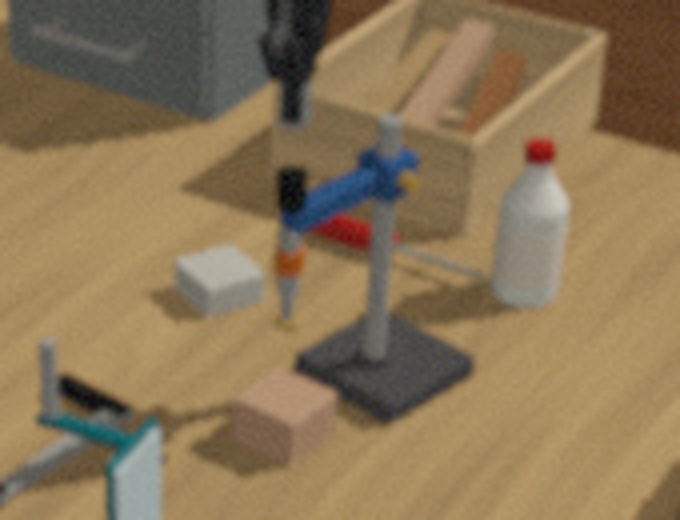

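The crop shows the shut fingertips at (293,120) straight above the black knob, whose top is at (291,172), with a gap of about 35 mm. I push down.

Call:
{"api": "play_rows", "payload": {
  "series": [
    [[0,0,0.9],[0,0,0],255],
    [[0,0,0.9],[0,0,0],255],
    [[0,0,0.7],[0,0,0],255],
    [[0,0,0.6],[0,0,0],255],
    [[0,0,0.6],[0,0,0],255]
  ]
}}

```text
clock: 4.42
position: [530.9, 149.8, 238.5]
tool_rot: [0.0, 0.99, 0.143, -0.0]
wrist_force: [-3.0, 0.1, 6.2]
opening: -0.2
grip_force: 3.1
```

Call:
{"api": "play_rows", "payload": {
  "series": [
    [[0,0,0.6],[0,0,0],255],
    [[0,0,0.6],[0,0,0],255],
    [[0,0,0.6],[0,0,0],255],
    [[0,0,0.6],[0,0,0],255],
    [[0,0,0.6],[0,0,0],255]
  ]
}}

```text
clock: 4.83
position: [530.9, 149.9, 210.1]
tool_rot: [0.0, 0.99, 0.143, -0.0]
wrist_force: [-5.1, -1.3, 6.4]
opening: 0.1
grip_force: 3.2
```

Call:
{"api": "play_rows", "payload": {
  "series": [
    [[0,0,0.6],[0,0,0],255],
    [[0,0,0.6],[0,0,0],255],
    [[0,0,0.6],[0,0,0],255],
    [[0,0,0.5],[0,0,0],255],
    [[0,0,0.2],[0,0,0],255]
  ]
}}

```text
clock: 5.25
position: [530.9, 149.9, 184.4]
tool_rot: [0.0, 0.99, 0.143, -0.0]
wrist_force: [-2.5, 0.0, 5.8]
opening: 0.1
grip_force: 2.9
```

Call:
{"api": "play_rows", "payload": {
  "series": [
    [[0,0,0.2],[0,0,0],255],
    [[0,0,0.1],[0,0,0],255]
  ]
}}

```text
clock: 5.42
position: [530.9, 149.8, 181.8]
tool_rot: [0.0, 0.99, 0.143, -0.0]
wrist_force: [-4.4, -0.5, 5.4]
opening: 0.2
grip_force: 2.9
```

Call:
{"api": "play_rows", "payload": {
  "series": [
    [[0,0,0.2],[0,0,0],255],
    [[0,0,0.1],[0,0,0],255]
  ]
}}

```text
clock: 5.58
position: [531.0, 149.9, 178.9]
tool_rot: [0.0, 0.99, 0.143, -0.0]
wrist_force: [-3.9, -0.7, 6.6]
opening: -0.4
grip_force: 2.9
```

Call:
{"api": "play_rows", "payload": {
  "series": [
    [[0,0,0.1],[0,0,0],255],
    [[0,0,0],[0,0,0],255]
  ]
}}

```text
clock: 5.75
position: [531.0, 149.9, 177.8]
tool_rot: [0.0, 0.99, 0.143, -0.0]
wrist_force: [-2.7, -0.8, 4.6]
opening: 0.3
grip_force: 2.3
```

Call:
{"api": "play_rows", "payload": {
  "series": [
    [[0,0,0.1],[0,0,0],255],
    [[0,0,0.1],[0,0,0],255]
  ]
}}

```text
clock: 5.92
position: [531.0, 149.9, 176.2]
tool_rot: [0.0, 0.99, 0.143, -0.0]
wrist_force: [-4.3, -1.0, 6.8]
opening: -0.1
grip_force: 3.6
```

Call:
{"api": "play_rows", "payload": {
  "series": [
    [[0,0,0.1],[0,0,0],255],
    [[0,0,0.1],[0,0,0],255]
  ]
}}

```text
clock: 6.08
position: [531.0, 149.9, 174.4]
tool_rot: [0.0, 0.99, 0.143, -0.0]
wrist_force: [-5.0, -1.2, 8.0]
opening: -0.2
grip_force: 3.9
```

Call:
{"api": "play_rows", "payload": {
  "series": [
    [[0,0,0.1],[0,0,0],255],
    [[0,0,0.1],[0,0,0],255]
  ]
}}

```text
clock: 6.25
position: [531.0, 149.9, 172.6]
tool_rot: [0.0, 0.99, 0.143, -0.0]
wrist_force: [-5.6, -0.9, 8.5]
opening: -0.1
grip_force: 4.2
```

```bash
python3 - <<'E'
from h import *
im=imaging.capture("scene")
cv2.imwrite("pics/s2.png",cv2.resize(im[120:220,240:340],None,fx=6,fy=6,interpolation=cv2.INTER_CUBIC))
print([(d["score"],np.array(d["centre"])*[384,512]) for d in imaging.pinpoint("scene","marker")])
for z in (92,96,100): print(proj("scene",(532,148.5,z)))
E
```

```text
[(0.67, array([169.9968, 271.8208])), (0.52, array([152.1024, 295.5776]))]
[174.00033424 270.38564122]
[172.92956254 270.42776267]
[171.85570394 270.47000555]
```

View pics/s2.png

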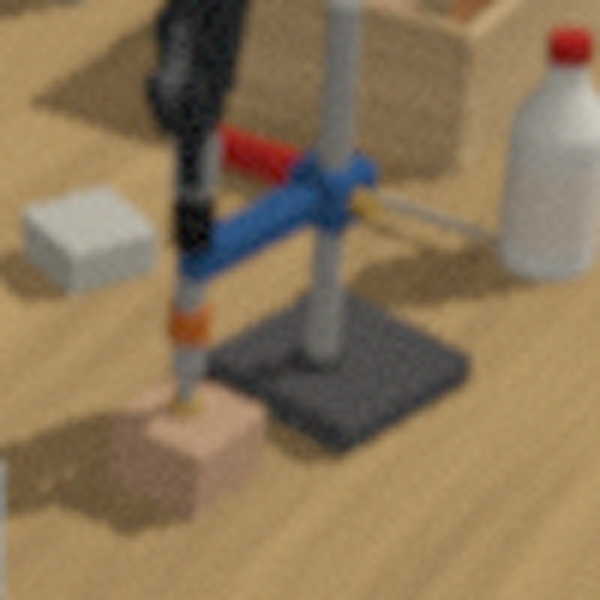

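The crop shows the brass foot (187,405) resting on the pinkish block, with the orange marker at (188,323). The force rose from 6 to 8.5 N, as contact near 177 predicts. About 1.6 mm remains.

Call:
{"api": "play_rows", "payload": {
  "series": [
    [[0,0,0.1],[0,0,0],255],
    [[0,0,0.05],[0,0,0],255],
    [[0,0,0],[0,0,0],255]
  ]
}}

```text
clock: 6.6
position: [531.0, 149.9, 171.1]
tool_rot: [0.0, 0.99, 0.143, -0.0]
wrist_force: [-4.1, -1.6, 8.1]
opening: 0.3
grip_force: 4.0
```

The carriage is at about 36 mm, so the foot is in about 6 mm. I withdraw upward and go over to the mirror for a close look.

Call:
{"api": "play_rows", "payload": {
  "series": [
    [[0,0,-0.5],[0,0,0],255],
    [[0,0,-2.5],[0,0,0],255],
    [[0,0,-4],[0,0,0],255],
    [[0,0,-4],[0,0,0],255],
    [[0,0,-4],[0,0,0],128]
  ]
}}

```text
clock: 7.02
position: [530.9, 149.8, 320.7]
tool_rot: [0.0, 0.99, 0.142, -0.0]
wrist_force: [0.8, 0.2, 0.5]
opening: 10.9
grip_force: 0.0
```

Call:
{"api": "play_rows", "payload": {
  "series": [
    [[-2.2,2.75,0],[0,0,0],0],
    [[-2.2,2.75,0],[0,0,0],0],
    [[-2.2,2.75,0],[0,0,0],0],
    [[-2.2,2.75,0],[0,0,0],0],
    [[-2.2,2.75,0],[0,0,0],0]
  ]
}}

```text
clock: 7.43
position: [463.8, -14.2, 319.6]
tool_rot: [0.0, 0.99, 0.143, 0.0]
wrist_force: [0.9, -0.3, 0.4]
opening: 72.4
grip_force: 0.0
```

Call:
{"api": "play_rows", "payload": {
  "series": [
    [[-2.2,2.75,0],[0,0,0],0],
    [[-2.2,2.75,0],[0,0,0],0],
    [[-2.1,2.7,0],[0,0,0],0],
    [[0,0,0],[0,0,0],0],
    [[0,0,0],[0,0,0],0]
  ]
}}

```text
clock: 7.85
position: [424.8, -111.4, 319.7]
tool_rot: [-0.0, 0.99, 0.141, 0.0]
wrist_force: [0.0, 0.4, -0.4]
opening: 85.6
grip_force: 0.0
```

```bash
python3 - <<'E'
from h import *
qs=["pin","viewer","lens","sight","knob_top","marker"]
o=wlook("w3",qs);print(monitor.state()["position"])
Z=dict(pin=185,viewer=0,lens=95,sight=95,knob_top=171,marker=96)
for q in qs:
    for s,c in o[q]: print(q,s,np.round(c),np.round(wray(o["m"],c,Z[q]),1))
for c in("top","scene"):
    imaging.capture(c)
    for q in qs: print(c,q,[(round(d["score"],2),np.round(ray(c,np.array(d["centre"])*[384,512],Z[q]),1)) for d in imaging.pinpoint(c,q)[:2]])
E
```

```text
[ 425.59163628 -109.23333341  319.74516524]
pin 0.97 [114. 268.] [ 492.5 -105.1  185. ]
viewer 0.87 [ 67. 272.] [565.3 -98.6   0. ]
lens 0.69 [ 70. 269.] [545.  -95.1  95. ]
lens 0.19 [157. 202.] [418.6 -45.4  95. ]
sight 0.74 [ 57. 276.] [563.8 -98.9  95. ]
knob_top 0.83 [34. 61.] [530.6 145.1 171. ]
marker 0.86 [41. 91.] [535.3 149.   96. ]
marker 0.48 [ 41. 438.] [ 673.9 -305.    96. ]
top pin [(0.46, array([ 493.3, -103.8,  185. ]))]
top viewer [(0.69, array([373.5, 303.4,   0. ])), (0.55, array([570.7, -89.1,   0. ]))]
top lens [(0.65, array([757.1, -94.9,  95. ])), (0.37, array([556.2, -95.8,  95. ]))]
top sight [(0.46, array([ 571.5, -106.1,   95. ])), (0.4, array([522.6, 144.7,  95. ]))]
top knob_top [(0.75, array([523.4, 149.4, 171. ]))]
top marker [(0.83, array([528.4, 148.6,  96. ])), (0.66, array([572.1, -94.8,  96. ]))]
scene pin [(0.65, array([ 510.4, -101.7,  185. ])), (0.29, array([663.8, -84.9, 185. ]))]
scene viewer [(0.96, array([565.8, -92.7,   0. ]))]
scene lens [(0.97, array([ 758.8, -105.4,   95. ])), (0.5, array([640.3, 314.6,  95. ]))]
scene sight []
scene knob_top [(0.96, array([528.4, 166.7, 171. ])), (0.59, array([ 544.1, -203.9,  171. ]))]
scene marker [(0.59, array([532.5, 151.1,  96. ]))]
```

View pics/w3.png

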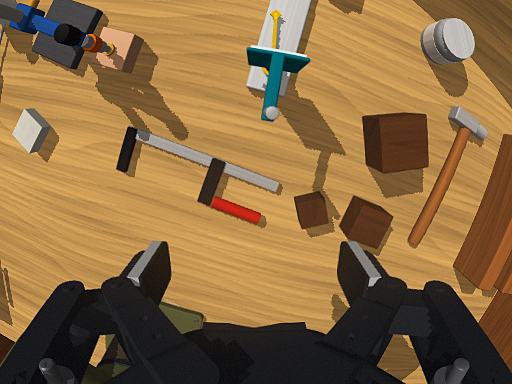

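Picture w3 shows the pin top at (271,113), the yellow pointer from (270,75) to (276,14), and the lowered gauge at the upper left still on its block. Estimates are pin (492.8,-104.5), pivot (562.4,-96.8) and stand yaw 0.01, with the pin-pivot and lens distances matching the description. I go over the pin and descend.

Call:
{"api": "play_rows", "payload": {
  "series": [
    [[2.2,0.5,1.0],[0,0,0],0],
    [[2.2,0.5,1.0],[0,0,0],0],
    [[2.2,0.44,1.0],[0,0,0],0],
    [[0,0,2.5],[0,0,0],0],
    [[0,0,1.5],[0,0,0],0]
  ]
}}

```text
clock: 9.32
position: [493.0, -105.1, 247.8]
tool_rot: [-0.0, 0.99, 0.143, -0.001]
wrist_force: [0.0, 0.5, -0.5]
opening: 85.5
grip_force: 0.0
```

Call:
{"api": "play_rows", "payload": {
  "series": [
    [[0,0,0],[0,0,0],0]
  ]
}}

```text
clock: 9.4
position: [490.9, -104.6, 245.3]
tool_rot: [-0.002, 0.99, 0.143, -0.004]
wrist_force: [-0.3, 0.3, -0.3]
opening: 85.6
grip_force: 0.0
```

```bash
python3 - <<'E'
from h import *
s=monitor.state();print(s["position"])
o=wlook("w4",["pin"])
for s,c in o["pin"]: print(s,np.round(c),np.round(wray(o["m"],c,185),1))
E
```

```text
[ 490.87251384 -104.64571357  245.276221  ]
0.86 [204. 260.] [ 495.5 -107.   185. ]
0.26 [88. 95.] [546.7  34.5 185. ]
```

View pics/w4.png

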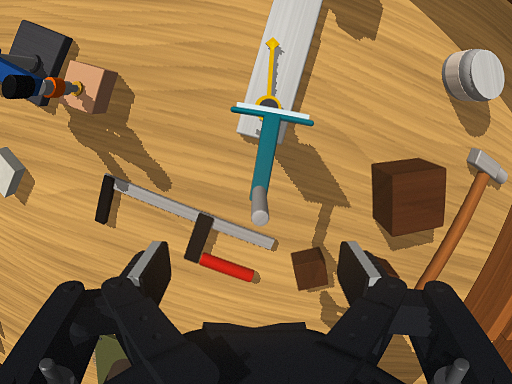

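Picture w4 shows the pin top at (260,215), between and ahead of the open fingers; the bar's left edge from (239,125) to (275,5); and the pointer from its hub at (268,103) to its tip at (273,43). I work out the stand's yaw and pivot, and descend meanwhile.

```bash
python3 - <<'E'
from h import *
m=json.load(open("w4.json"))["m"];im=cv2.imread("pics/w4.png")
def ang(a,b,z):
    A,B=wray(m,a,z),wray(m,b,z);d=B-A;return np.round(A,1),np.round(B,1),np.arctan2(d[1],d[0])
hsv=cv2.cvtColor(im,cv2.COLOR_BGR2HSV)
# bar: bright unsaturated; edges per row
for row in (10,25,40,55,70,85):
    w=np.where((hsv[row,200:360,1]<50)&(hsv[row,200:360,2]>120))[0]+200
    print(row,w.min(),w.max(),np.round(wray(m,(row,w.min()),18),1),np.round(wray(m,(row,w.max()),18),1))
y=(hsv[...,0]>20)&(hsv[...,0]<32)&(hsv[...,1]>200)&(hsv[...,2]>120);y[:,:235]=0;y[:,310:]=0;y[115:]=0
for row in range(36,112,6):
    w=np.where(y[row])[0]; 
    if len(w): print("y",row,w.min(),w.max(),np.round(wray(m,(row,w.mean()),24),1))
print("mirror top ends",ang((107,235),(122,310),143))
for z in (207,211): print("pin top",wray(m,(216,260.5),z))
E
```

```text
10 271 319 [686.3 -67.9  18. ] [ 706.7 -124.6   18. ]
25 266 314 [664.8 -67.7  18. ] [ 684.3 -124.1   18. ]
40 262 310 [644.3 -68.6  18. ] [ 663.1 -124.7   18. ]
55 257 306 [624.  -68.2  18. ] [ 642.6 -125.4   18. ]
70 253 302 [604.3 -68.9  18. ] [ 622.5 -126.    18. ]
85 249 297 [585.  -69.5  18. ] [ 602.4 -125.6   18. ]
y 42 266 277 [643.8 -80.4  24. ]
y 48 270 273 [636.5 -82.6  24. ]
y 54 270 273 [629.2 -84.7  24. ]
y 60 269 272 [621.6 -85.7  24. ]
y 66 269 272 [614.4 -87.8  24. ]
y 72 269 272 [607.3 -89.9  24. ]
y 78 268 271 [599.8 -90.8  24. ]
y 84 268 270 [592.5 -92.4  24. ]
y 90 267 270 [585.3 -93.9  24. ]
y 96 262 272 [577.8 -94.2  24. ]
y 102 256 278 [569.5 -92.4  24. ]
y 108 280 280 [ 568.3 -113.4   24. ]
mirror top ends (array([555.8, -68.8, 143. ]), array([ 561.9, -130.9,  143. ]), np.float64(-1.473283984893454))
pin top [ 494.99373055 -107.28566728  207.        ]
pin top [ 496.42501795 -106.78092428  211.        ]
```

Call:
{"api": "play_rows", "payload": {
  "series": [
    [[0.15,0.1,1.5],[0,0,0],0],
    [[0.1,0,2.0],[0,0,0],0],
    [[0,0,2.0],[0,0,0],0],
    [[0,0,1.6],[0,0,0],0],
    [[0,0,0.6],[0,0,0],0]
  ]
}}

```text
clock: 9.92
position: [494.8, -105.6, 172.1]
tool_rot: [-0.0, 0.99, 0.142, -0.0]
wrist_force: [0.1, 0.3, 0.9]
opening: 85.1
grip_force: 0.0
```

Stand yaw is about 0.014, the pivot about (563.5,-97.5) and the sight direction needed 1.70, so q ≈ 0.743. I close on the pin.

Call:
{"api": "play_rows", "payload": {
  "series": [
    [[0,0,0.4],[0,0,0],0],
    [[0,0,0],[0,0,0],255],
    [[0,0,0],[0,0,0],255],
    [[0,0,0],[0,0,0],255],
    [[0,0,0],[0,0,0],255]
  ]
}}

```text
clock: 10.33
position: [496.0, -105.9, 170.2]
tool_rot: [0.001, 0.99, 0.142, 0.001]
wrist_force: [-0.2, -0.6, 0.6]
opening: 38.3
grip_force: 0.0
```

Call:
{"api": "play_rows", "payload": {
  "series": [
    [[0,0,0],[0,0,0],255],
    [[0,0,0],[0,0,0],255],
    [[0,0,0],[0,0,0],255]
  ]
}}

```text
clock: 10.58
position: [495.8, -106.3, 169.6]
tool_rot: [0.001, 0.99, 0.143, 0.001]
wrist_force: [0.9, -3.2, 1.8]
opening: 10.4
grip_force: 58.4
```

Call:
{"api": "play_rows", "payload": {
  "series": [
    [[-0.05,0.52,0],[0,0,0],255],
    [[-0.05,0.52,0],[0,0,0],255],
    [[0.03,0.52,0],[0,0,0],255],
    [[0.03,0.52,0],[0,0,0],255],
    [[0.1,0.51,0],[0,0,0],255]
  ]
}}

```text
clock: 11.0
position: [502.6, -130.6, 169.4]
tool_rot: [-0.0, 0.99, 0.143, -0.001]
wrist_force: [-4.1, 1.9, 4.9]
opening: 10.2
grip_force: 59.1
```

Call:
{"api": "play_rows", "payload": {
  "series": [
    [[0.1,0.51,0],[0,0,0],255],
    [[0.18,0.49,0],[0,0,0],255],
    [[0.18,0.49,0],[0,0,0],255],
    [[0.25,0.46,0],[0,0,0],255],
    [[0.25,0.46,0],[0,0,0],255]
  ]
}}

```text
clock: 11.42
position: [519.4, -151.0, 169.3]
tool_rot: [-0.0, 0.99, 0.142, 0.0]
wrist_force: [-2.4, 1.9, 3.6]
opening: 10.5
grip_force: 59.1
```

Call:
{"api": "play_rows", "payload": {
  "series": [
    [[0,0,0],[0,0,0],255],
    [[0,0,0],[0,0,0],255]
  ]
}}

```text
clock: 11.58
position: [519.5, -151.0, 169.3]
tool_rot: [0.0, 0.99, 0.142, 0.0]
wrist_force: [-1.2, 0.3, 5.5]
opening: 10.5
grip_force: 59.2
```

```bash
python3 - <<'E'
from h import *
s=monitor.state();print(s["position"],s["wrist_force"],s["opening"])
p=s["position"][:2]-[495.5,-105.8];print(p)
o=wlook("w5",["pin","marker"])
m=o["m"];im=cv2.imread("pics/w5.png");hsv=cv2.cvtColor(im,cv2.COLOR_BGR2HSV)
y=((hsv[...,0]>20)&(hsv[...,0]<32)&(hsv[...,1]>200)&(hsv[...,2]>120)).astype(np.uint8)
n,l,st,ce=cv2.connectedComponentsWithStats(y)
for i in range(1,n):
    if st[i,4]>15: print(st[i],wray(m,ce[i][::-1],24).round(1))
print([(a,np.round(c),wray(m,c,96).round(1)) for a,c in o["marker"]])
for c in("top",):
    im=imaging.capture(c);a,b=np.round(proj("top",(563,-60,24))).astype(int)
    cv2.imwrite("pics/t5.png",im)
E
```

```text
[ 519.4669246  -151.04744542  169.27596208] [-1.23762891  0.28342032  5.52665802] 10.485349927185615
[ 23.9669246  -45.24744542]
[130 105  93  20 521] [560.8 -52.   24. ]
[210 125  22  16  92] [ 556.3 -108.    24. ]
[]
```

View pics/w5.png

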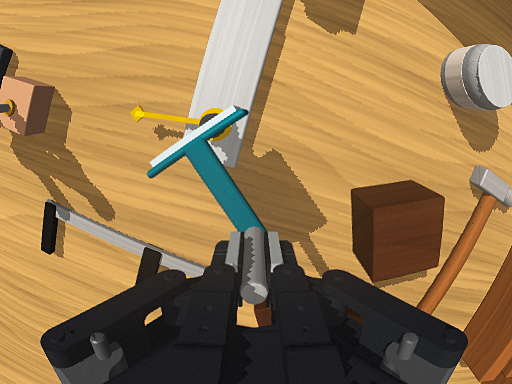

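Picture w5 shows the pin gripped at (253,265), the pointer running left from the hub (212,123) to its tip (138,113), and the brass foot at (8,107) on the block. I fit the pointer line and hold it against the gauge.

```bash
python3 - <<'E'
from h import *
m=json.load(open("w5.json"))["m"];im=cv2.imread("pics/w5.png");hsv=cv2.cvtColor(im,cv2.COLOR_BGR2HSV)
y=(hsv[...,0]>18)&(hsv[...,0]<34)&(hsv[...,1]>180)&(hsv[...,2]>110);y[:100]=0;y[135:]=0
for z in (22,26,30):
    P=[wray(m,(np.where(y[:,c])[0].mean(),c),z)[:2] for c in range(150,192,3) if y[:,c].any()]
    tip=wray(m,(113.5,138),z);P=np.array(P);k=np.polyfit(P[:,1],P[:,0],1)
    print(z,"angle",np.arctan2(1,k[0]),"x at y=148.7:",np.polyval(k,148.7),"x at pivot y:",np.polyval(k,-97.5),"tip",tip.round(1))
print("foot",wray(m,(107,8),44),"hub",wray(m,(123,212),24))
# top-view pointer
im=cv2.imread("pics/t5.png");h=cv2.cvtColor(im,cv2.COLOR_BGR2HSV)
a,b=proj("top",(563,-60,24)).astype(int);print(a,b)
s=(h[...,0]>18)&(h[...,0]<34)&(h[...,1]>190)&(h[...,2]>150)
R,Cc=np.where(s[a-10:a+11,b-18:b+18]);
for r_,c_ in zip(R+a-10,Cc+b-18): pass
Q=np.array([ray("top",(r_,c_),24)[:2] for r_,c_ in zip(R+a-10,Cc+b-18)])
if len(Q)>5: print(len(Q),Q.min(0),Q.max(0),np.polyfit(Q[:,1],Q[:,0],1))
print("marker proj", proj("top",(531.5,148.7,96)))
E
```

```text
22 angle 1.674033659856 x at y=148.7: 538.0166555373869 x at pivot y: 563.5243713511863 tip [555.  -18.6  22. ]
26 angle 1.6740336598560073 x at y=148.7: 538.2899574614634 x at pivot y: 563.7976732752647 tip [555.4 -20.1  26. ]
30 angle 1.6740336598560026 x at y=148.7: 538.5632593855421 x at pivot y: 564.0709751993423 tip [555.8 -21.7  30. ]
foot [533.28750347 147.01672037  44.        ] hub [564.15123925 -95.68960092  24.        ]
195 283
22 [548.90022563 -84.00879164] [559.43862445 -13.39956402] [-1.02654682e-01  5.51535586e+02]
marker proj [203.36092343 221.88054727]
```

The pointer reads 1.674 to 1.687 and the arc travelled gives about 1.69, against 1.698 needed. I make a small nudge onward, then hold.

Call:
{"api": "play_rows", "payload": {
  "series": [
    [[0.02,0.04,0],[0,0,0],255],
    [[0,0,0],[0,0,0],255],
    [[0,0,0],[0,0,0],255],
    [[0,0,0],[0,0,0],255]
  ]
}}

```text
clock: 12.12
position: [519.4, -151.0, 169.3]
tool_rot: [0.0, 0.99, 0.143, 0.0]
wrist_force: [-2.2, -0.3, 5.3]
opening: 10.6
grip_force: 59.3
```

```bash
python3 - <<'E'
from h import *
o=wlook("w6",[]);m=o["m"];s=monitor.state();print(s["position"],s["wrist_force"],s["opening"])
im=cv2.imread("pics/w6.png");hsv=cv2.cvtColor(im,cv2.COLOR_BGR2HSV)
y=(hsv[...,0]>18)&(hsv[...,0]<34)&(hsv[...,1]>180)&(hsv[...,2]>110);y[:100]=0;y[135:]=0
P=np.array([wray(m,(np.where(y[:,c])[0].mean(),c),24)[:2] for c in range(148,194,2) if y[:,c].any()])
k=np.polyfit(P[:,1],P[:,0],1);print(len(P),np.arctan2(1,k[0]),np.polyval(k,[148.7,-97.5]))
print([ (c,np.where(y[:,c])[0].tolist()) for c in range(132,200,6)])
E
```

```text
[ 519.44392237 -151.03170697  169.26329472] [-2.1111177   0.04457984  5.82957882] 10.517067930792722
23 1.6723233873181569 [538.64856401 563.7307659 ]
[(132, [110, 111, 112, 113, 114, 115, 116]), (138, [105, 106, 107, 108, 109, 110, 111, 112, 113, 114, 115, 116, 117, 118, 119]), (144, [111, 112, 113, 114, 115, 116]), (150, [112, 113, 114, 115, 116, 117]), (156, [113, 114, 115, 116, 117, 118]), (162, [114, 115, 116, 117, 118]), (168, [114, 115, 116, 117, 118, 119]), (174, [115, 116, 117, 118, 119, 120]), (180, [116, 117, 118, 119, 120, 121]), (186, [117, 118, 119, 120, 121, 122]), (192, [118, 119, 120, 121, 122]), (198, [120, 121, 122, 123, 125])]
```

Call:
{"api": "play_rows", "payload": {
  "series": [
    [[0.03,0.06,0],[0,0,0],255],
    [[0,0,0],[0,0,0],255],
    [[0,0,0],[0,0,0],255]
  ]
}}

```text
clock: 12.42
position: [519.8, -151.4, 169.3]
tool_rot: [-0.0, 0.99, 0.143, -0.0]
wrist_force: [-2.6, 0.3, 6.0]
opening: 10.5
grip_force: 59.3
```

```bash
python3 -c "
from station import r
print(r.close_job())"
```

```text
the job is handed in; nothing more can be done
None
```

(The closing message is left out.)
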